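# Step down the dust-extraction stub and blank off the spare

### The job

Get the bench's dust extraction ready for the small sander's hose. On the wide steel stub build the step-down from the bottom up, each piece upright and fully home before the next: the large reducer, then the small reducer on that, then the ribbed hose tail on top; and close the narrow spare stub with the end cap, also fully home. Let go of everything, and leave the sanding block, the glue bottle and the offcut where they are.

Things in the scene. Friction and masses are not known exactly. Their poses are not given: they have to be found in the camera images.
- wide_stub: Fixed upright steel duct stub on the bench, the wider of two. Flange 110 x 110 x 6 mm; pipe 76 mm outside, top at 70 mm, its last 12 mm tapering to 69 mm. A bead 89 mm across, flat top at 42 mm height, is the stop: a part fully home has its lower rim on the bead, 42 mm above this origin. Origin on the pipe's axis at the bench surface, z up.
- narrow_stub: Fixed upright steel duct stub on the bench, the narrower of two. Flange 110 x 110 x 6 mm; pipe 58 mm outside, top at 70 mm, its last 12 mm tapering to 52 mm. A bead 71 mm across, flat top at 42 mm height, is the stop: the cap fully home has its lower rim on it, 42 mm above this origin. Origin on the pipe's axis at the bench surface, z up.
- large_reducer: Loose grey plastic reducer, the largest, wide end down, 80 mm high, 0.12 kg. Socket 87 mm outside, 81 inside, 36 deep, slips over the wide stub with 2.5 mm play all round. Cone to a flat shoulder 72 mm across at 52 mm height, then a spigot to grip from outside: 58 mm across, straight from 52 to 68 mm, tapering to 52 mm at the top; wall 3 mm. Origin: centre of lower rim, z up.
- small_reducer: Loose grey plastic reducer, the smaller, wide end down, 76 mm high, 0.08 kg. Socket 69 mm outside, 63 inside, 34 deep, goes over the large reducer's spigot; fully home its origin is 52 mm above the large one's. Flat shoulder 58 mm across at 48 mm height, then a spigot to grip from outside: 44 mm across, straight from 48 to 64 mm, tapering to 38 mm at the top. Origin: centre of lower rim, z up.
- hose_tail: Loose grey plastic hose tail, wide end down, 80 mm high, 0.06 kg. Socket 55 mm outside, 49 inside, 34 deep, goes over the small reducer's spigot; fully home its origin is 48 mm above the small reducer's. Cone, then a straight tube with four slight ribs, 35 mm across, from 48 to 80 mm height (grip it from outside). Origin: centre of lower rim, z up.
- end_cap: Loose grey plastic end cap, open side down, 0.07 kg. Round skirt 69 mm outside, 63 inside, 31 deep; closed top at 35 mm height. On top a pull bar 46 mm long (along the body's x) and 12 mm thick (along y), from 34 to 56 mm height: grip it across the 12 mm. Origin: centre of lower rim, z up.
- sanding_block: Bystander: cork sanding block 115 x 62 x 33 mm lying on the bench. Origin at the centre of its underside, x along its length.
- glue_bottle: Bystander: white upright glue bottle with orange cap, 60 mm diameter, 140 mm high. Origin at the centre of its underside.
- offcut: Bystander: pale wooden offcut 140 x 45 x 28 mm lying on the bench. Origin at the centre of its underside, x along its length.
There are look-alikes about, which are no part of the job. Leave any purple look-alike of the hose_tail alone. What is shaped like the small_reducer but yellow is not meant.

How it is judged:
On the way, in this order (a step that is already met when the one before it is completed fails the run):
1. the large reducer is fully home on the wide stub (z of large_reducer in the frame of wide_stub between 0.038 and 0.046 m and horizontal distance between large_reducer and wide_stub below 0.006 m and angle between large_reducer's own z axis and vertical below 0.06 rad), for 0.2 s.
2. the small reducer is fully home on the large reducer, which is home on the wide stub (all of step 1 and z of small_reducer in the frame of large_reducer between 0.048 and 0.056 m and horizontal distance between small_reducer and large_reducer below 0.006 m and angle between small_reducer's own z axis and vertical below 0.06 rad), for 0.2 s.
3. the hose tail is fully home on the small reducer, with everything below it home (all of step 2 and z of hose_tail in the frame of small_reducer between 0.044 and 0.052 m and horizontal distance between hose_tail and small_reducer below 0.006 m and angle between hose_tail's own z axis and vertical below 0.06 rad), for 0.2 s.
At the end, for the whole second after the job is handed in: Large reducer home on the wide stub, small reducer on it, hose tail on that; end cap home on the narrow stub: each within 4 mm of seated height and 6 mm of the axis below, upright within 0.06 rad, released, at rest. The cap may go on at any time (all of step 3 and z of end_cap in the frame of narrow_stub between 0.038 and 0.046 m and horizontal distance between end_cap and narrow_stub below 0.006 m and angle between end_cap's own z axis and vertical below 0.06 rad and linear speed of each of large_reducer, small_reducer, hose_tail, end_cap below 0.02 m/s); the robot touches nothing.
It fails at once if the sanding block was moved by more than 30 mm (distance of sanding_block from where it was at the start of the episode above 0.03 m).
It fails at once if the glue bottle was moved by more than 30 mm (distance of glue_bottle from where it was at the start of the episode above 0.03 m).
It fails at once if the offcut was moved by more than 30 mm (distance of offcut from where it was at the start of the episode above 0.03 m).
It also fails if it takes over 125 s, if anything falls off the work surface, if the arm or the gripper's body presses on something with over 40 N, if the wrist force passes 120 N, or if a joint passes its speed limit or range.

### The arm

A 6-joint arm with a two-finger parallel gripper is mounted at the origin on the work surface. World frame = base frame: x ahead of the robot, y to its left, z up, the work surface at z = 0. Lengths are in m, angles in rad, forces in N, time in s.
With the tool pointing down it reaches from about 0.3 to 0.775 m from the base axis. Payload 14.6 kg.
Tool frame: the origin (TCP) lies at the very end of the fingers, on their centre line; the grasp point (between the pads) lies 19 mm behind it; z points along the fingers, y is the line along which they close (so a half turn about z gives the same grasp; the last joint's range is limited). The gripper opens to 94 mm and grips with 3 to 60 N. Pads are 16 mm wide; open, the fingers measure 119 mm over their backs; the gripper's body (75 mm by 177 mm) begins 78 mm behind the grasp point.
Start: joints at [-1.381, 0.3, 1.521, -0, 1.321, -0.067], TCP at [0.14, -0.532, 0.205] pointing down, gripper open.
Joint ranges: [-3.03, 3.03], [-0.79, 2.21], [0.23, 2.52], [-1.04, 4.18], [0, 3.07], [-2.55, 2.55]. Speed limits (rad/s): [2.22, 2.22, 2.57, 3.14, 3.14, 3.14].

### API

Orientations are given as [roll, pitch, yaw] about the fixed x, y, z axes, in that order (R = Rz(yaw) Ry(pitch) Rx(roll)).
In Python, from station import ctrl, cams gives the robot as it stands. The module is installed in compiled form; this text tells all that it offers.
- The arm moves only by the tool arm_command, never from a script. Its argument "plan" is a list that holds one entry, the list of rows, each a list of 7 numbers: the shift along the tool's x, y, z in shares of 40 cm (1.0 is 40 cm), then the turn, a rotation vector about the tool's x, y, z in a scale on which 1.0 is 120 degrees, then the closure, from -1 (fully open) to 1 (shut). A call has 1 to 12 rows; each row is the pose to reach, as a shift and turn from the pose commanded when the call began, along the tool's axes at that moment; what a row does not reach only later rows make up. A row lasts 1/10 s, in which the tool goes at most 50 mm and 8.59 degrees, less where a joint would pass 70% of its speed; a pose out of reach is approached as far as the arm can. No shift or turn number may pass 1 either way. A call with a gripper value outside its range is refused whole. The fingers move at their own pace and stop on an object; "squeeze" is the grip in N (left out, the last holds). Time passes only in rows, so rows that repeat a pose let the fingers close. It gives the time, the measured TCP pose, the force, the opening and the grip force at its end, in the units of the state.
- ctrl.get_obs(): the state, without advancing time (a new reading comes with each control period).
- cams.camera(name): name is "scene" or "top"; returns (picture, depth): 420x560x3 uint8, blue, green, red; 420x560 float32, m along the optical axis (not along the pixel's ray), 0 where there is no reading.
- cams.camera_info(name): a dict with "fx", "fy", "cx", "cy" (pixels), "world_to_cam" (4x4, takes a point from world to camera coordinates). Camera axes: x right, y down, z forward; pixel columns grow to the right and rows downward; lengths in m; the calibration is good to about 2 mm. A picture is of the moment at which its call begins. camera_info takes no time and is no camera call.
- ctrl.hand_in(): hands the job in; it is judged then, once.
The state is a dict: "time_s": time; "qpos": joint angles; "joint_vel": joint speeds; "tau": joint torques, N m; "ee_pos": TCP position; "eef_rot": TCP orientation; "force": force on the tool from outside, world axes, zero at the start; "moment": the same for the moment, N m; "grip_width": finger opening in m; "grip_force": force on a finger pad.
Only numpy, scipy, OpenCV 4.12 (cv2) and the standard library are available. Lean on these libraries where they do the work, as an engineer would, in place of code of your own. Each camera call takes 0.05 s, during which the arm holds its last target. There are 200 camera calls.

## Working session

There is one attempt and no reset: what is moved stays moved. The work goes in short steps, Python scripts to look and compute and a tool call to move; the robot and the scene stay as the last step left them, time stands still between calls to the robot, and variables do not carry over. Pictures are saved under pics/ and viewed, at most 14 in all, crops included, and the job is handed in when it is done.

Besides the shell and the picture viewer there is one more tool, called after "Call:" in YAML: its name, and indented under it one key for each argument. arm_command: Moves the arm, as the interface text tells. Its arguments: {"type":"object","properties":{"plan":{"type":"array"},"squeeze":{"type":"number"}},"required":["plan"]}

```bash
mkdir -p pics; cat > h.py <<'E'
import numpy as np, cv2
from station import ctrl, cams
def grab(n):
    im,d=cams.camera(n); return im,d,cams.camera_info(n)
def cloud(d,i):
    v,u=np.mgrid[:d.shape[0],:d.shape[1]]
    P=np.stack([(u-i['cx'])/i['fx']*d,(v-i['cy'])/i['fy']*d,d],-1)
    T=np.linalg.inv(i['world_to_cam']); W=P@T[:3,:3].T+T[:3,3]; W[d==0]=np.nan; return W
def ray(u,v,z,i):
    T=np.linalg.inv(i['world_to_cam']); r=T[:3,:3]@[(u-i['cx'])/i['fx'],(v-i['cy'])/i['fy'],1]
    return T[:3,3]+r*(z-T[2,3])/r[2]
E
python3 - <<'E'
from h import *
for n in('scene','top'):
    im,d,i=grab(n); cv2.imwrite(f'pics/{n}0.png',im); np.savez(f'{n}0.npz',im=im,d=d)
    T=np.linalg.inv(i['world_to_cam']);print(n,i['fx'],i['cx'],i['cy'],T.round(3).tolist(),(d==0).mean())
print(ctrl.get_obs())
E
```

```text
scene 477.5422966526021 280.4915868300382 209.3154192200297 [[0.472, 0.766, -0.436, 1.055], [0.881, -0.406, 0.243, -0.268], [0.009, -0.498, -0.867, 1.019], [0.0, 0.0, 0.0, 1.0]] 0.0038818027210884352
top 430.9195474150127 281.88375235536085 202.44454915737265 [[0.006, -0.999, 0.052, 0.503], [-1.0, -0.006, 0.004, -0.023], [-0.004, -0.052, -0.999, 1.302], [0.0, 0.0, 0.0, 1.0]] 0.003915816326530612
{'time_s': 0.1, 'qpos': array([-1.38062458e+00,  3.00364086e-01,  1.52149201e+00,  5.86551491e-06,
        1.32068554e+00, -6.65987118e-02]), 'joint_vel': array([-0.00060201, -0.00275443, -0.00309633, -0.00102385, -0.00108953,
        0.00049996]), 'tau': array([ 5.62885507e-04, -5.32644582e+01, -3.53284228e+01,  7.09133665e-02,
        2.34739407e-02, -6.30713862e-05]), 'ee_pos': array([ 0.13963468, -0.53175204,  0.20498271]), 'eef_rot': array([-3.14064615e+00, -6.88236948e-05,  2.56768968e-01]), 'force': array([ 0.58837944, -0.44442383, -1.08302412]), 'moment': array([ 0.01641687, -0.00770189, -0.04457384]), 'grip_force': 0.0, 'grip_width': 0.09382582913826046}
```

View pics/scene0.png

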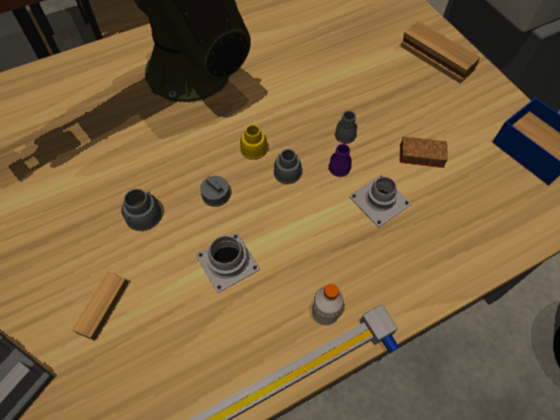

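View pics/top0.png

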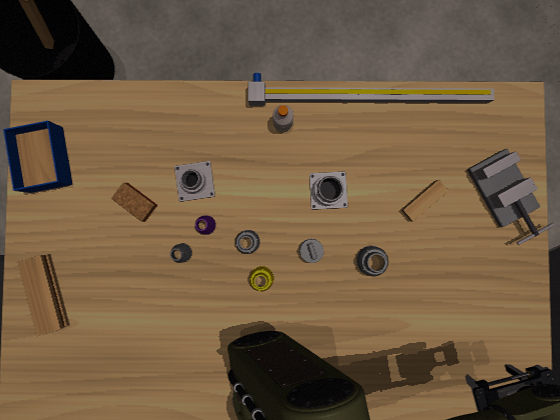

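The scene view shows the wide stub at (228,255), the narrow stub at (381,195), the large reducer at (140,208) and the cap at (215,190).

- **Small reducer candidates:** grey at (288,166) and yellow at (253,142). Grey fits, because yellow is excluded.
- **Hose tail candidates:** grey at (346,127) and purple at (341,160). Grey fits, because purple is excluded.

In the top view, the matching pixels are:

| Item | Top-view pixel |
|---|---|
| wide stub | (328,189) |
| narrow stub | (193,180) |
| large reducer | (372,261) |
| small reducer, grey | (247,242) |
| small reducer look-alike, yellow | (261,279) |
| hose tail, grey | (181,253) |
| hose tail look-alike, purple | (205,225) |
| cap | (311,251) |

Next I'll confirm the candidates in an enlarged crop and measure.

```bash
cat > meas.py <<'E'
from h import *
from scipy.optimize import least_squares
def circ(P):
    f=lambda q:np.hypot(P[:,0]-q[0],P[:,1]-q[1])-q[2]
    s=least_squares(f,[*P.mean(0)[:2],.03],loss='soft_l1',f_scale=.002);return s.x,np.std(f(s.x))
def ellipse_hull(W,im,i,c,r,zlo,zhi):
    m=(np.hypot(W[...,0]-c[0],W[...,1]-c[1])<r)&(W[...,2]>zlo)&(W[...,2]<zhi);return m
E
python3 - <<'E'
from meas import *
im=np.load('scene0.npz')['im'];cv2.imwrite('pics/crop.png',cv2.resize(im[95:225,190:410],None,fx=3.6,fy=3.6,interpolation=cv2.INTER_CUBIC))
D={n:(np.load(n+'0.npz')['d'],cams.camera_info(n)) for n in('scene','top')}
W={n:cloud(*D[n]) for n in D}
i=D['top'][1]
px=dict(wide=(328,189,.07),narrow=(193,180,.07),large=(372,261,.08),small=(247,242,.076),tail=(181,253,.08),cap=(311,251,.056),purple=(205,225,.08),yellow=(261,279,.076),glue=(283,117,.14))
for k,(u,v,z) in px.items():
    c=ray(u,v,z,i);out=[]
    for n in W:
        w=W[n].reshape(-1,3);P=w[(np.hypot(*(w[:,:2]-c[:2]).T)<.06)]
        P=P[P[:,2]>.012];zt=np.percentile(P[:,2],97)
        Q=P[P[:,2]>zt-.006];q,s=circ(Q)
        out.append((n,len(P),round(zt*1e3,1),len(Q),(q*1e3).round(1).tolist(),round(s*1e3,1),(Q[:,:2].min(0)*1e3).round(),(Q[:,:2].max(0)*1e3).round()))
    print(k,c.round(3),*out,sep='\n  ')
for n in W:
    w=W[n];print(n,'bench z',np.nanmedian(w[...,2]),np.nanstd(w[300:320,100:200,2]))
E
```

```text
wide
  [ 0.607 -0.15   0.07 ]
  ('scene', 1109, np.float64(71.2), 154, [610.5, -158.3, 34.0], np.float64(1.2), array([ 574., -193.]), array([ 647., -123.]))
  ('top', 559, np.float64(71.6), 81, [609.3, -155.5, 34.2], np.float64(1.1), array([ 575., -190.]), array([ 644., -121.]))
narrow
  [0.63  0.238 0.07 ]
  ('scene', 721, np.float64(70.7), 115, [636.5, 246.2, 25.6], np.float64(1.4), array([610., 219.]), array([664., 273.]))
  ('top', 397, np.float64(70.6), 58, [634.6, 248.9, 25.6], np.float64(1.0), array([608., 222.]), array([660., 273.]))
large
  [ 0.403 -0.273  0.08 ]
  ('scene', 1136, np.float64(80.9), 142, [401.0, -285.9, 25.1], np.float64(1.6), array([ 373., -313.]), array([ 428., -260.]))
  ('top', 554, np.float64(81.6), 83, [399.7, -283.5, 25.1], np.float64(1.4), array([ 375., -310.]), array([ 426., -256.]))
small
  [0.454 0.081 0.076]
  ('scene', 694, np.float64(76.9), 91, [455.3, 83.3, 18.2], np.float64(1.5), array([434.,  63.]), array([476., 102.]))
  ('top', 345, np.float64(78.3), 54, [453.7, 85.7, 18.0], np.float64(1.2), array([434.,  66.]), array([474., 103.]))
tail
  
[... 750 characters left out ...]
oat64(1.0), array([487., 196.]), array([518., 229.]))
yellow
  [0.35  0.04  0.076]
  ('scene', 661, np.float64(77.1), 81, [346.8, 40.9, 18.2], np.float64(1.7), array([326.,  21.]), array([368.,  61.]))
  ('top', 364, np.float64(77.8), 62, [345.2, 43.5, 18.3], np.float64(1.3), array([327.,  23.]), array([364.,  63.]))
glue
  [ 0.797 -0.02   0.14 ]
  ('scene', 963, np.float64(141.5), 154, [818.5, -20.4, 9.8], np.float64(3.3), array([805., -34.]), array([832.,  -7.]))
  ('top', 446, np.float64(142.1), 79, [816.2, -17.8, 9.5], np.float64(3.3), array([803., -30.]), array([831.,  -6.]))
scene bench z 0.00041675557900489046 0.00816885876687228
top bench z 0.00021313263794975335 0.002601562325525115
```

View pics/crop.png

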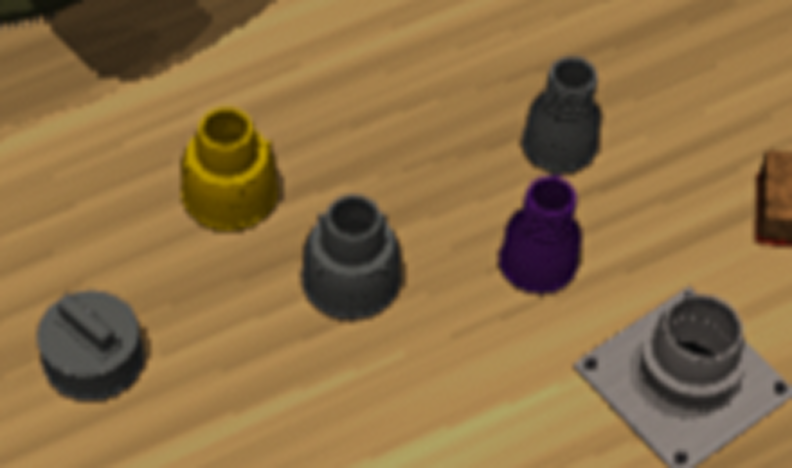

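The crop confirms it: the grey small reducer is at crop (353,255), apart from the yellow one at (230,165). The grey hose tail is at crop (563,115), apart from the purple one at (540,235). Measured heights match the text to about 2 mm, and the two views differ by a constant (1.7, 2.5) mm or so, so I average them.

```bash
cat > go.py <<'E'
import sys
from h import *
from scipy.spatial.transform import Rotation as R
def go(x,y,z,yaw=0.):
    o=ctrl.get_obs();C=R.from_euler('xyz',o['eef_rot']);G=R.from_euler('xyz',[np.pi,0,yaw])
    s=C.inv().apply(np.array([x,y,z])-o['ee_pos'])*1e3
    print('shift mm',s.round(1),'rot',(C.inv()*G).as_rotvec().round(3),'t',round(o['time_s'],1))
if __name__=='__main__': go(*map(float,sys.argv[1:]))
E
python3 - <<'E'
from meas import *
for n in('scene','top'):
    w=cloud(np.load(n+'0.npz')['d'],cams.camera_info(n)).reshape(-1,3)
    P=w[(np.hypot(w[:,0]-.429,w[:,1]+.105)<.04)&(w[:,2]>.048)]
    r=cv2.minAreaRect((P[:,:2]*1e3).astype(np.float32));e,V=np.linalg.eigh(np.cov(P[:,:2].T))
    print(n,len(P),r,'pca',V[:,1],np.arctan(V[1,1]/V[0,1]))
E
python3 go.py .4004 -.2847 .13
```

```text
scene 96 ((429.24237060546875, -106.49312591552734), (46.3706169128418, 13.12025260925293), 16.576927185058594) pca [-0.9448561 -0.3274858] 0.333641405184898
top 68 ((427.943115234375, -104.05464935302734), (45.253639221191406, 11.900336265563965), 18.44289779663086) pca [-0.94945004 -0.31391817] 0.31931700861244294
shift mm [ 315.  -172.7   75.2] rot [-0.001  0.     0.257] t 0.1
```

The rows are not in the units I measure in: shifts go in shares of 40 cm and turns go in shares of 120 degrees. I convert before sending: 315 mm is 0.7875, -173 mm is -0.4325, 0.257 rad is 0.1227.

Call:
arm_command:
  plan:
    - [[0.7875,-0.4325,0.1875,0,0,0.1227,-1],[0.7875,-0.4325,0.1875,0,0,0.1227,-1],[0.7875,-0.4325,0.1875,0,0,0.1227,-1],[0.7875,-0.4325,0.1875,0,0,0.1227,-1],[0.7875,-0.4325,0.1875,0,0,0.1227,-1],[0.7875,-0.4325,0.1875,0,0,0.1227,-1],[0.7875,-0.4325,0.1875,0,0,0.1227,-1],[0.7875,-0.4325,0.1875,0,0,0.1227,-1],[0.7875,-0.4325,0.1875,0,0,0.1227,-1],[0.7875,-0.4325,0.1875,0,0,0.1227,-1],[0.7875,-0.4325,0.1875,0,0,0.1227,-1],[0.7875,-0.4325,0.1875,0,0,0.1227,-1]]
  squeeze: 15

```text
time_s: 1.3
ee_pos: [0.3998, -0.2855, 0.1307]
eef_rot: [3.141, -0.0, -0.002]
force: [-0.0, -0.4, 0.3]
grip_width: 0.094
grip_force: 0.0
```

```bash
python3 go.py .4004 -.2847 .056; python3 -c "
from h import *
o=ctrl.get_obs();print(o['ee_pos'],o['eef_rot'],o['force'])"
```

```text
shift mm [ 0.6 -0.8 74.7] rot [ 0.    -0.    -0.002] t 1.3
[ 0.39980403 -0.28549913  0.13066589] [ 3.14134633e+00 -2.57368909e-04 -1.81998424e-03] [-0.03253225 -0.39156067  0.27542182]
```

Converted, 75 mm is 0.1875, 60 mm is 0.15.

Call:
arm_command:
  plan:
    - [[0.0015,-0.002,0.1,0,0,0,-1],[0.0015,-0.002,0.15,0,0,0,-1],[0.0015,-0.002,0.1875,0,0,0,-1],[0.0015,-0.002,0.1875,0,0,0,-1],[0.0015,-0.002,0.1875,0,0,0,1],[0.0015,-0.002,0.1875,0,0,0,1],[0.0015,-0.002,0.1875,0,0,0,1],[0.0015,-0.002,0.1875,0,0,0,1],[0.0015,-0.002,0.1875,0,0,0,1],[0.0015,-0.002,0.1875,0,0,0,1],[0.0015,-0.002,0.1875,0,0,0,1],[0.0015,-0.002,0.1875,0,0,0,1]]
  squeeze: 15

```text
time_s: 2.5
ee_pos: [0.4012, -0.284, 0.0558]
eef_rot: [3.141, -0.0, -0.0]
force: [-0.5, 0.1, 6.1]
grip_width: 0.0579
grip_force: 15.0
```

Width 57.9 mm is the spigot. Lifting.

Converted, 209 mm is 0.5225, 175 mm is 0.4375.

Call:
arm_command:
  plan:
    - [[0,0,-0.1125,0,0,0,1],[0,0,-0.225,0,0,0,1],[0,0,-0.225,0,0,0,1],[0.1125,-0.0675,-0.23,0,0,0,1],[0.225,-0.1375,-0.23,0,0,0,1],[0.3375,-0.205,-0.23,0,0,0,1],[0.4375,-0.2675,-0.23,0,0,0,1],[0.5225,-0.3175,-0.23,0,0,0,1],[0.5225,-0.3175,-0.23,0,0,0,1],[0.5225,-0.3175,-0.23,0,0,0,1]]
  squeeze: 25

```text
time_s: 3.5
ee_pos: [0.6098, -0.1561, 0.1456]
eef_rot: [-3.141, 0.002, 0.001]
force: [-0.9, -1.1, -1.5]
grip_width: 0.057
grip_force: 25.0
```

```bash
cat >> meas.py <<'E'
def look(c,zlo,zhi,r=.06,save=None):
    """circle fit of points in a height band round c, per camera"""
    res=[]
    for n in('scene','top'):
        im,d,i=grab(n);w=cloud(d,i).reshape(-1,3)
        P=w[(np.hypot(*(w[:,:2]-c).T)<r)&(w[:,2]>zlo)&(w[:,2]<zhi)]
        if save: cv2.imwrite(f'pics/{save}_{n}.png',im)
        if len(P)<8: print(n,len(P));continue
        q,s=circ(P);print(n,len(P),(q*1e3).round(1),round(s*1e3,1))
E
python3 - <<'E'
from meas import *
o=ctrl.get_obs();print(o['ee_pos'],o['eef_rot'],o['force'],o['grip_width'])
z=o['ee_pos'][2]-.056
print('socket outer (r 43.5)');look(o['ee_pos'][:2],z+.004,z+.034,.06,'p1')
print('shoulder');look(o['ee_pos'][:2],z+.049,z+.054,.06)
E
```

```text
[ 0.60979155 -0.15614712  0.14562898] [-3.14090782e+00  2.37533133e-03  1.19970390e-03] [-0.86830615 -1.1094882  -1.54828222] 0.05699755040095169
socket outer (r 43.5)
scene 361 [ 610.2 -157.    42.2] 0.9
top 0
shoulder
scene 151 [ 609.6 -158.3   33.4] 3.3
top 29 [ 639.2 -156.3   62.9] 2.5
```

View pics/p1_scene.png

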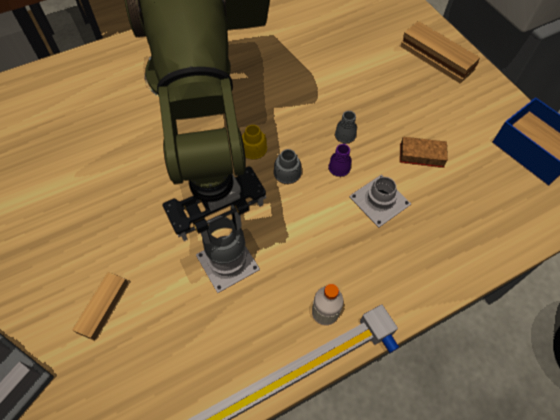

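The picture shows the reducer held upright at about (225,245), just above the wide stub. In this same view it measures within 1.3 mm of the stub's axis, so I'm nudging it 1 mm and lowering.

Converted, 46 mm is 0.115, 44 mm is 0.11.

Call:
arm_command:
  plan:
    - [[0,0.0025,0.0125,0,0,0,1],[0,0.0025,0.035,0,0,0,1],[0,0.0025,0.05,0,0,0,1],[0,0.0025,0.065,0,0,0,1],[0,0.0025,0.08,0,0,0,1],[0,0.0025,0.095,0,0,0,1],[0,0.0025,0.105,0,0,0,1],[0,0.0025,0.11,0,0,0,1],[0,0.0025,0.115,0,0,0,1]]

```text
time_s: 4.6
ee_pos: [0.6101, -0.1579, 0.1014]
eef_rot: [3.142, -0.0, -0.0]
force: [0.2, 0.0, -0.7]
grip_width: 0.0577
grip_force: 25.0
```

Converted, 4.5 mm is 0.0113, 3 mm is 0.0075.

Call:
arm_command:
  plan:
    - [[0,0,0.0038,0,0,0,1],[0,0,0.0075,0,0,0,1],[0,0,0.0113,0,0,0,1],[0,0,0.0113,0,0,0,1]]

```text
time_s: 5.0
ee_pos: [0.6103, -0.1579, 0.0979]
eef_rot: [3.141, -0.001, -0.0]
force: [-3.2, 1.3, 5.9]
grip_width: 0.0572
grip_force: 25.0
```

Contact came at exactly the seated height. Releasing and rising.

Call:
arm_command:
  plan:
    - [[0,0,0,0,0,0,-1],[0,0,0,0,0,0,-1],[0,0,0,0,0,0,-1],[0,0,0,0,0,0,-1],[0,0,0,0,0,0,-1],[0,0,-0.125,0,0,0,-1],[0,0,-0.1875,0,0,0,-1],[-0.125,-0.125,-0.1875,0,0,0,-1],[-0.25,-0.35,-0.1875,0,0,0,-1],[-0.39,-0.605,-0.1875,0,0,0,-1],[-0.39,-0.605,-0.1875,0,0,0,-1],[-0.39,-0.605,-0.1875,0,0,0,-1]]

```text
time_s: 6.2
ee_pos: [0.4724, 0.0515, 0.1721]
eef_rot: [-3.142, -0.0, -0.001]
force: [1.3, 1.3, 0.1]
grip_width: 0.0941
grip_force: 0.0
```

```bash
python3 go.py .4545 .0845 .13; python3 - <<'E'
from meas import *
print('large top z~122');look([.61,-.157],.116,.13,.05)
print('shoulder z94');look([.61,-.157],.088,.1,.045)
E
```

```text
shift mm [-17.9 -33.   42.1] rot [-0.    -0.    -0.001] t 6.2
large top z~122
scene 178 [ 610.  -158.6   25.1] 1.4
top 94 [ 608.5 -155.5   25.2] 1.4
shoulder z94
scene 354 [ 610.4 -158.8   33.1] 3.6
top 228 [ 608.6 -156.2   34. ] 3.0
```

The large reducer is seated on the axis within 1 mm. Next is the small reducer.

Converted, 120 mm is 0.3, 110 mm is 0.275.

Call:
arm_command:
  plan:
    - [[-0.045,-0.0825,0.05,0,0,0,-1],[-0.045,-0.0825,0.105,0,0,0,-1],[-0.045,-0.0825,0.105,0,0,0,-1],[-0.045,-0.0825,0.2,0,0,0,-1],[-0.045,-0.0825,0.275,0,0,0,-1],[-0.045,-0.0825,0.3,0,0,0,-1],[-0.045,-0.0825,0.3,0,0,0,-1],[-0.045,-0.0825,0.3,0,0,0,-1]]

```text
time_s: 7.2
ee_pos: [0.4568, 0.0828, 0.0533]
eef_rot: [-3.141, -0.002, -0.001]
force: [0.4, 0.5, -0.4]
grip_width: 0.0938
grip_force: 0.0
```

Call:
arm_command:
  plan:
    - [[0,0,0,0,0,0,1],[0,0,0,0,0,0,1],[0,0,0,0,0,0,1],[0,0,0,0,0,0,1],[0,0,0,0,0,0,1],[0,0,0,0,0,0,1],[0,0,0,0,0,0,1],[0,0,0,0,0,0,1]]
  squeeze: 18

```text
time_s: 8.0
ee_pos: [0.4557, 0.0831, 0.0519]
eef_rot: [-3.142, 0.0, -0.0]
force: [-0.2, 0.7, 0.6]
grip_width: 0.0433
grip_force: 18.0
```

Converted, 240 mm is 0.6, 154 mm is 0.385.

Call:
arm_command:
  plan:
    - [[0,0,-0.1125,0,0,0,1],[0,0,-0.2375,0,0,0,1],[0,0,-0.3375,0,0,0,1],[0,0,-0.35,0,0,0,1],[0.0625,0.1,-0.35,0,0,0,1],[0.1275,0.2,-0.35,0,0,0,1],[0.1925,0.3,-0.35,0,0,0,1],[0.2575,0.4,-0.35,0,0,0,1],[0.3225,0.5,-0.35,0,0,0,1],[0.385,0.6,-0.35,0,0,0,1],[0.385,0.6,-0.35,0,0,0,1],[0.385,0.6,-0.35,0,0,0,1]]
  squeeze: 25

```text
time_s: 9.2
ee_pos: [0.6092, -0.1573, 0.19]
eef_rot: [-3.141, 0.003, -0.001]
force: [-0.1, 1.0, 0.1]
grip_width: 0.0437
grip_force: 25.0
```

```bash
python3 - <<'E'
from meas import *
o=ctrl.get_obs();print(o['ee_pos'],o['eef_rot'],o['grip_width'])
z=o['ee_pos'][2]-.052
print('socket r34.5');look(o['ee_pos'][:2],z+.004,z+.033,.05)
print('large socket r43.5 below');look([.6095,-.157],.046,.076,.06)
E
```

```text
[ 0.60920739 -0.15734402  0.18998664] [-3.14064438e+00  2.58354301e-03 -1.44862573e-03] 0.04371228274990746
socket r34.5
scene 314 [ 609.2 -158.    33.3] 0.9
top 20 [ 609.6 -155.5   36.9] 0.4
large socket r43.5 below
scene 247 [ 608.6 -158.2   43.9] 0.8
top 0
```

Aligned within 1 mm in the same view. Lowering.

Converted, 44.5 mm is 0.1113, 43 mm is 0.1075.

Call:
arm_command:
  plan:
    - [[0.0013,0.0013,0.02,0,0,0,1],[0.0013,0.0013,0.035,0,0,0,1],[0.0013,0.0013,0.05,0,0,0,1],[0.0013,0.0013,0.065,0,0,0,1],[0.0013,0.0013,0.0775,0,0,0,1],[0.0013,0.0013,0.0875,0,0,0,1],[0.0013,0.0013,0.095,0,0,0,1],[0.0013,0.0013,0.1025,0,0,0,1],[0.0013,0.0013,0.1075,0,0,0,1],[0.0013,0.0013,0.1113,0,0,0,1],[0.0013,0.0013,0.1113,0,0,0,1]]

```text
time_s: 10.5
ee_pos: [0.6101, -0.1574, 0.1474]
eef_rot: [-3.142, 0.0, -0.0]
force: [-0.9, -0.1, -1.2]
grip_width: 0.0429
grip_force: 25.0
```

Converted, 2.5 mm is 0.0063, 2 mm is 0.005.

Call:
arm_command:
  plan:
    - [[0,0,0.0025,0,0,0,1],[0,0,0.005,0,0,0,1],[0,0,0.0063,0,0,0,1],[0,0,0.0063,0,0,0,1]]

```text
time_s: 10.9
ee_pos: [0.6104, -0.1575, 0.146]
eef_rot: [3.141, -0.001, -0.0]
force: [-2.5, 0.2, 6.3]
grip_width: 0.0433
grip_force: 25.0
```

Seated, with contact at 146.0 mm. Releasing, rising and moving on to the tail at (420, 281).

Call:
arm_command:
  plan:
    - [[0,0,0,0,0,0,-1],[0,0,0,0,0,0,-1],[0,0,0,0,0,0,-1],[0,0,0,0,0,0,-1],[0,0,0,0,0,0,-1],[0,0,-0.1125,0,0,0,-1],[0,0,-0.125,0,0,0,-1],[-0.05,-0.1125,-0.125,0,0,0,-1],[-0.1,-0.225,-0.125,0,0,0,-1],[-0.15,-0.3375,-0.125,0,0,0,-1],[-0.2,-0.45,-0.125,0,0,0,-1],[-0.25,-0.5625,-0.125,0,0,0,-1]]

```text
time_s: 12.1
ee_pos: [0.5091, 0.0691, 0.195]
eef_rot: [-3.142, -0.0, -0.0]
force: [0.9, 0.3, -0.0]
grip_width: 0.0941
grip_force: 0.0
```

Converted, -213 mm is -0.5325, -90 mm is -0.225.

Call:
arm_command:
  plan:
    - [[-0.225,-0.5325,0,0,0,0,-1],[-0.225,-0.5325,0.05,0,0,0,-1],[-0.225,-0.5325,0.125,0,0,0,-1],[-0.225,-0.5325,0.15,0,0,0,-1],[-0.225,-0.5325,0.15,0,0,0,-1],[-0.225,-0.5325,0.15,0,0,0,-1],[-0.225,-0.5325,0.15,0,0,0,-1],[-0.225,-0.5325,0.15,0,0,0,-1]]

```text
time_s: 12.9
ee_pos: [0.4209, 0.28, 0.1355]
eef_rot: [-3.141, -0.001, -0.001]
force: [0.2, -0.6, 0.3]
grip_width: 0.0942
grip_force: 0.0
```

```bash
python3 go.py .420 .2813 .053; python3 - <<'E'
from meas import *
print('small top z~170');look([.61,-.157],.164,.178,.05)
print('cmp tail top');look([.42,.281],.074,.088,.03)
E
```

```text
shift mm [-1.  -1.2 82.5] rot [-0.    -0.001 -0.001] t 12.9
small top z~170
scene 137 [ 609.7 -158.3   18.1] 1.4
top 73 [ 608.1 -155.4   18.2] 1.4
cmp tail top
scene 79 [421.1 279.9  15.8] 1.5
top 18 [418.5 282.5  15.2] 1.2
```

Converted, 83 mm is 0.2075, 65 mm is 0.1625.

Call:
arm_command:
  plan:
    - [[0,-0.0025,0.1,0,0,0,-1],[0,-0.0025,0.1625,0,0,0,-1],[0,-0.0025,0.2075,0,0,0,-1],[0,-0.0025,0.2075,0,0,0,-1],[0,-0.0025,0.2075,0,0,0,1],[0,-0.0025,0.2075,0,0,0,1],[0,-0.0025,0.2075,0,0,0,1],[0,-0.0025,0.2075,0,0,0,1],[0,-0.0025,0.2075,0,0,0,1],[0,-0.0025,0.2075,0,0,0,1],[0,-0.0025,0.2075,0,0,0,1],[0,-0.0025,0.2075,0,0,0,1]]
  squeeze: 15

```text
time_s: 14.3
ee_pos: [0.4202, 0.2816, 0.052]
eef_rot: [3.142, 0.0, -0.0]
force: [0.5, -0.1, 0.7]
grip_width: 0.0355
grip_force: 15.0
```

Converted, 220 mm is 0.55, -190 mm is -0.475.

Call:
arm_command:
  plan:
    - [[0,0,-0.1125,0,0,0,1],[0,0,-0.2375,0,0,0,1],[0,0,-0.3625,0,0,0,1],[0,0,-0.475,0,0,0,1],[0,0,-0.475,0,0,0,1],[0.0475,0.11,-0.475,0,0,0,1],[0.095,0.22,-0.475,0,0,0,1],[0.1425,0.33,-0.475,0,0,0,1],[0.19,0.44,-0.475,0,0,0,1],[0.2375,0.55,-0.475,0,0,0,1],[0.2375,0.55,-0.475,0,0,0,1]]
  squeeze: 20

```text
time_s: 15.4
ee_pos: [0.5163, 0.0572, 0.2407]
eef_rot: [3.141, 0.001, -0.005]
force: [0.5, 0.9, -0.8]
grip_width: 0.0353
grip_force: 20.0
```

Converted, 218 mm is 0.545, 176 mm is 0.44.

Call:
arm_command:
  plan:
    - [[0.0475,0.11,0,0,0,0,1],[0.095,0.22,0,0,0,0,1],[0.1425,0.33,0,0,0,0,1],[0.19,0.44,0,0,0,0,1],[0.235,0.545,0,0,0,0,1],[0.235,0.545,0,0,0,0,1],[0.235,0.545,0,0,0,0,1]]

```text
time_s: 16.1
ee_pos: [0.609, -0.1564, 0.2405]
eef_rot: [-3.141, 0.002, -0.001]
force: [0.2, 0.1, -0.7]
grip_width: 0.0351
grip_force: 20.0
```

```bash
python3 - <<'E'
from meas import *
o=ctrl.get_obs();print(o['ee_pos'],o['eef_rot'],o['grip_width'])
z=o['ee_pos'][2]-.052
print('socket r27.5');look(o['ee_pos'][:2],z+.004,z+.033,.04,'p2')
print('small socket r34.5');look([.6095,-.157],.098,.126,.05)
E
python3 go.py .6097 -.157 .196
```

```text
[ 0.60896372 -0.15635748  0.24054645] [-3.14074729e+00  1.85002346e-03 -1.09354892e-03] 0.035121139732243435
socket r27.5
scene 263 [ 609.8 -157.1   26.4] 0.9
top 13 [ 610.1 -154.6   29.8] 0.3
small socket r34.5
scene 211 [ 608.8 -158.    34.5] 0.8
top 13 [ 606.2 -155.9   32.8] 0.4
shift mm [ 0.6  2.  46.2] rot [-0.    -0.     0.001] t 16.3
```

Converted, 46.5 mm is 0.1163, 45.5 mm is 0.1138.

Call:
arm_command:
  plan:
    - [[0,0.0025,0.02,0,0,0,1],[0,0.0025,0.035,0,0,0,1],[0,0.0025,0.05,0,0,0,1],[0,0.0025,0.065,0,0,0,1],[0,0.0025,0.0775,0,0,0,1],[0,0.0025,0.0875,0,0,0,1],[0,0.0025,0.0975,0,0,0,1],[0,0.0025,0.105,0,0,0,1],[0,0.0025,0.11,0,0,0,1],[0,0.0025,0.1138,0,0,0,1],[0,0.0025,0.1163,0,0,0,1],[0,0.0025,0.1163,0,0,0,1]]

```text
time_s: 17.5
ee_pos: [0.6092, -0.1574, 0.1954]
eef_rot: [-3.142, -0.0, -0.0]
force: [-0.4, -0.4, -1.6]
grip_width: 0.0349
grip_force: 20.0
```

Converted, 2 mm is 0.005, 1 mm is 0.0025.

Call:
arm_command:
  plan:
    - [[0,0,0.0025,0,0,0,1],[0,0,0.005,0,0,0,1],[0,0,0.005,0,0,0,1]]

```text
time_s: 17.8
ee_pos: [0.6093, -0.1575, 0.1939]
eef_rot: [3.141, -0.001, -0.0]
force: [-0.4, -0.4, 2.9]
grip_width: 0.0348
grip_force: 20.0
```

Converted, -181 mm is -0.4525, -135 mm is -0.3375, -0.31 rad is -0.148.

Call:
arm_command:
  plan:
    - [[0,0,0,0,0,0,-1],[0,0,0,0,0,0,-1],[0,0,0,0,0,0,-1],[0,0,0,0,0,0,-1],[0,0,0,0,0,0,-1],[0,0,-0.1125,0,0,0,-1],[0,0,-0.1375,0,0,0,-1],[-0.1125,-0.0325,-0.1375,0,0,-0.0477,-1],[-0.225,-0.065,-0.1375,0,0,-0.0955,-1],[-0.3375,-0.0975,-0.1375,0,0,-0.148,-1],[-0.4525,-0.13,-0.1375,0,0,-0.148,-1],[-0.4525,-0.13,-0.1375,0,0,-0.148,-1]]

```text
time_s: 19.0
ee_pos: [0.4243, -0.1042, 0.2486]
eef_rot: [3.141, -0.0, 0.31]
force: [-0.2, -0.9, 0.3]
grip_width: 0.0944
grip_force: 0.0
```

```bash
python3 go.py .4286 -.1053 .12 .31; python3 - <<'E'
from meas import *
print('tail top z~222');look([.61,-.157],.216,.23,.05)
E
```

```text
shift mm [  3.7   2.4 128.6] rot [ 0. -0.  0.] t 19.0
tail top z~222
scene 131 [ 609.7 -158.3   15.8] 1.2
top 71 [ 608.  -155.6   15.8] 1.2
```

Converted, 208 mm is 0.52, 200 mm is 0.5.

Call:
arm_command:
  plan:
    - [[0.005,0.0025,0.1125,0,0,0,-1],[0.005,0.0025,0.2375,0,0,0,-1],[0.005,0.0025,0.35,0,0,0,-1],[0.005,0.0025,0.45,0,0,0,-1],[0.005,0.0025,0.5,0,0,0,-1],[0.005,0.0025,0.52,0,0,0,-1],[0.005,0.0025,0.52,0,0,0,-1],[0.005,0.0025,0.52,0,0,0,-1]]

```text
time_s: 19.9
ee_pos: [0.4313, -0.1061, 0.0413]
eef_rot: [3.141, -0.001, 0.31]
force: [0.8, -0.1, -0.9]
grip_width: 0.0938
grip_force: 0.0
```

```bash
python3 go.py .4286 -.1053 .039 .31
```

```text
shift mm [-2.4 -1.6  2.3] rot [ 0.001 -0.001 -0.   ] t 19.9
```

Converted, 2 mm is 0.005, -1.8 mm is -0.0045.

Call:
arm_command:
  plan:
    - [[-0.0045,-0.0025,0.005,0,0,0,-1],[-0.0045,-0.0025,0.005,0,0,0,1],[-0.0045,-0.0025,0.005,0,0,0,1],[-0.0045,-0.0025,0.005,0,0,0,1],[-0.0045,-0.0025,0.005,0,0,0,1],[-0.0045,-0.0025,0.005,0,0,0,1],[-0.0045,-0.0025,0.005,0,0,0,1],[-0.0045,-0.0025,0.005,0,0,0,1],[-0.0045,-0.0025,0.005,0,0,0,1],[-0.0045,-0.0025,0.005,0,0,0,1],[-0.0045,-0.0025,0.005,0,0,0,1],[-0.0045,-0.0025,0.005,0,0,0,1]]
  squeeze: 20

```text
time_s: 21.1
ee_pos: [0.4283, -0.1053, 0.0384]
eef_rot: [-3.142, 0.0, 0.31]
force: [0.1, -0.2, 0.2]
grip_width: 0.0114
grip_force: 20.0
```

```bash
python3 go.py .6355 .2475 .138 0.31
```

```text
shift mm [ 304.9 -272.9  -99.6] rot [-0.  0. -0.] t 21.1
```

Converted, 305 mm is 0.7625, -105 mm is -0.2625.

Call:
arm_command:
  plan:
    - [[0,0,-0.1125,0,0,0,1],[0,0,-0.225,0,0,0,1],[0,0,-0.2625,0,0,0,1],[0.09,-0.08,-0.2625,0,0,0,1],[0.18,-0.16,-0.2625,0,0,0,1],[0.27,-0.24,-0.2625,0,0,0,1],[0.36,-0.32,-0.2625,0,0,0,1],[0.45,-0.4,-0.2625,0,0,0,1],[0.54,-0.48,-0.2625,0,0,0,1],[0.63,-0.56,-0.2625,0,0,0,1],[0.72,-0.64,-0.2625,0,0,0,1],[0.7625,-0.6825,-0.2625,0,0,0,1]]

```text
time_s: 22.3
ee_pos: [0.6362, 0.2507, 0.1425]
eef_rot: [-3.141, 0.001, 0.312]
force: [-0.0, -0.5, 0.3]
grip_width: 0.0119
grip_force: 20.0
```

Call:
arm_command:
  plan:
    - [[0,0,0,0,0,0,1],[0,0,0,0,0,0,1],[0,0,0,0,0,0,1]]

```text
time_s: 22.6
ee_pos: [0.6353, 0.2467, 0.1434]
eef_rot: [3.141, 0.0, 0.309]
force: [0.6, 0.4, -0.9]
grip_width: 0.0117
grip_force: 20.0
```

```bash
python3 - <<'E'
from meas import *
o=ctrl.get_obs();print(o['ee_pos'],o['eef_rot'],o['grip_width'])
z=o['ee_pos'][2]-.0384
print('skirt r34.5');look(o['ee_pos'][:2],z+.004,z+.033,.05,'p3')
E
python3 go.py .6355 .2475 .084 0.31
```

```text
[0.63534217 0.24668349 0.14339832] [3.14149484e+00 4.73030131e-04 3.08960909e-01] 0.011662222593978767
skirt r34.5
scene 272 [636.2 245.8  33.6] 3.0
top 52 [634.2 249.5  34.7] 3.7
shift mm [ 0.2 -0.8 59.8] rot [ 0.    -0.    -0.001] t 22.7
```

View pics/p3_scene.png

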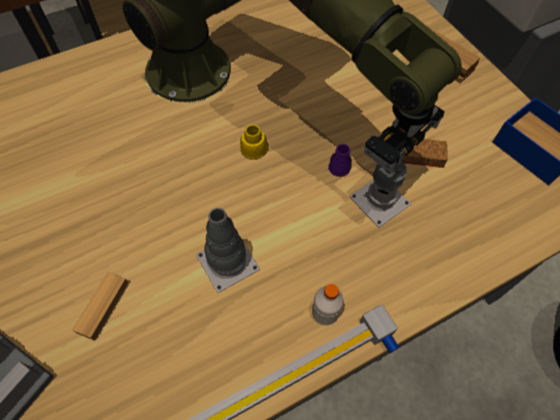

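The picture shows the full stack standing straight on the wide stub at (224,240) and the cap held over the narrow stub at (387,180), aligned within 0.6 mm in both views. Lowering 63 mm to about 80.

Converted, 62.5 mm is 0.1563, 61.5 mm is 0.1538.

Call:
arm_command:
  plan:
    - [[0,-0.0013,0.05,0,0,0,1],[0,-0.0013,0.07,0,0,0,1],[0,-0.0013,0.085,0,0,0,1],[0,-0.0013,0.1,0,0,0,1],[0,-0.0013,0.115,0,0,0,1],[0,-0.0013,0.1275,0,0,0,1],[0,-0.0013,0.1375,0,0,0,1],[0,-0.0013,0.145,0,0,0,1],[0,-0.0013,0.15,0,0,0,1],[0,-0.0013,0.1538,0,0,0,1],[0,-0.0013,0.1563,0,0,0,1],[0,-0.0013,0.1563,0,0,0,1]]

```text
time_s: 23.9
ee_pos: [0.6354, 0.2481, 0.0809]
eef_rot: [-3.142, -0.0, 0.31]
force: [0.6, -0.2, -0.5]
grip_width: 0.0116
grip_force: 20.0
```

Call:
arm_command:
  plan:
    - [[0,0,0.0025,0,0,0,1],[0,0,0.0038,0,0,0,1],[0,0,0.0038,0,0,0,1]]

```text
time_s: 24.2
ee_pos: [0.6356, 0.2482, 0.0805]
eef_rot: [3.142, -0.001, 0.31]
force: [-3.6, -1.3, 5.9]
grip_width: 0.0119
grip_force: 20.0
```

Converted, -150 mm is -0.375, -130 mm is -0.325.

Call:
arm_command:
  plan:
    - [[0,0,0,0,0,0,-1],[0,0,0,0,0,0,-1],[0,0,0,0,0,0,-1],[0,0,0,0,0,0,-1],[0,0,0,0,0,0,-1],[0,0,-0.1125,0,0,0,-1],[0,0,-0.2375,0,0,0,-1],[0,0,-0.325,0,0,0,-1],[-0.125,0,-0.375,0,0,0,-1],[-0.25,0,-0.375,0,0,0,-1],[-0.375,0,-0.375,0,0,0,-1],[-0.375,0,-0.375,0,0,0,-1]]

```text
time_s: 25.4
ee_pos: [0.488, 0.2011, 0.2292]
eef_rot: [3.142, 0.002, 0.31]
force: [-0.2, 0.6, -0.5]
grip_width: 0.0939
grip_force: 0.0
```

Call:
arm_command:
  plan:
    - [[0,0,0,0,0,0,-1],[0,0,0,0,0,0,-1],[0,0,0,0,0,0,-1]]

```text
time_s: 25.7
ee_pos: [0.4937, 0.2027, 0.2293]
eef_rot: [-3.142, -0.0, 0.31]
force: [0.9, 0.1, -0.5]
grip_width: 0.0941
grip_force: 0.0
```

```bash
python3 - <<'E'
from meas import *
for c,z,t in(([.6355,.2475],.077,'cap plate'),([.6355,.2475],.098,'bar'),([.61,-.157],.222,'tail top')):
    for n in('scene','top'):
        im,d,i=grab(n);cv2.imwrite(f'pics/end_{n}.png',im);w=cloud(d,i).reshape(-1,3)
        P=w[(np.hypot(*(w[:,:2]-c).T)<.05)&(abs(w[:,2]-z)<.006)]
        print(t,n,len(P),'z',np.median(P[:,2]).round(4),'mid',(np.array(cv2.minAreaRect((P[:,:2]*1e3).astype(np.float32))[0])).round(1))
E
```

```text
cap plate scene 455 z 0.0775 mid [636.  247.4]
cap plate top 370 z 0.0773 mid [633.9 249.8]
bar scene 101 z 0.0974 mid [637.4 246.8]
bar top 70 z 0.0982 mid [634.8 249.9]
tail top scene 135 z 0.2212 mid [ 609.6 -158.6]
tail top top 70 z 0.2213 mid [ 608.  -155.5]
```

View pics/end_scene.png

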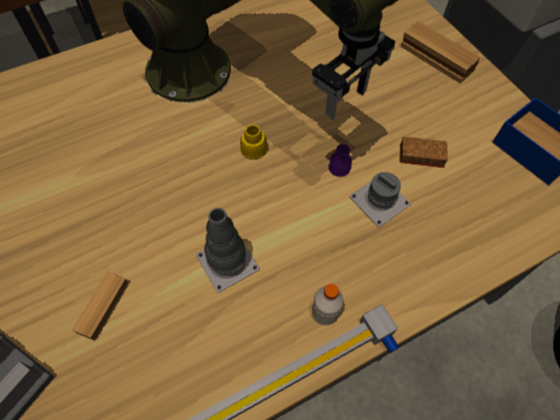

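The picture shows the stack at (224,240) and the cap at (384,188), both seated at the right heights. The bystanders haven't moved and the gripper is clear, so I'm handing in.

```bash
python3 -c "
from station import ctrl
print(ctrl.hand_in())"
```

```text
the job is handed in; nothing more can be done
None
```

The job is handed in at about 26 s of the 125 s allowed: large reducer, small reducer and hose tail measured fully home on the wide stub, end cap home on the narrow stub, everything released and the sanding block, glue bottle and offcut left where they were; the hand-in gave no verdict.

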